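Flip the hasp clear and open the tool chest

TASK

Open the grey steel tool chest: first swing its hasp off the staple and round on its upright hinge pin until it points straight out from the front or farther round, then raise the lid by its front tab most of the way to upright and leave it standing open. Do not force the lid while the hasp is still over the staple, and do not push the roll of tape beside the chest or the marker in front of it out of place.

Things in the scene. Friction and masses are not known exactly. Their poses are not given: they have to be found in the camera images.
- chest: Grey painted steel tool chest, fixed, on a fixed plywood riser whose top is at z = 115 mm; 115 (x) x 240 (y) x 105 (z) mm with the lid shut; front face at x = -57.5, lid front at x = -60 mm. Origin at the centre of its underside, on the riser; x points from front to rear, y to the left as seen from the robot, z up; the front looks to the robot. Points called 'chest' below are in this frame.
- hasp_hinge (a point): Axis of the hasp's upright hinge pin, at half the strap's height: chest (-71.5, -85, 60) mm, near the right end of the front (seen from the robot). Fixed to the chest.
- hasp_pull (a point): Centre of the hasp's flared end. The hasp: plain steel strap, 3 mm thick, 40 mm high; shut, it runs 60 mm from the pin to the left (+y), 14 mm off the front, then flares outward at 40 degrees for 42 mm (46 mm high, z 37 to 83 mm) to a free upright edge at chest (-98, +7) mm, 40 mm off the front. A fingertip lowered beside that edge gets behind the flare and can push the hasp round.
- hasp (a joint): Turn of the hasp about its upright pin, rad: 0 = shut, flat over the staple; grows as the free end swings out to the front and round to the right; 1.57 = pointing straight out; stop at 2.7. Starts at 0 to 0.12, still over the staple. Stiff hinge (0.08 N m): it stays where it is left.
- staple (a point): Outer end of the staple: a steel loop 21 mm high, 5 mm thick, on a plate that hangs from the lid's front; with lid and hasp shut it sticks out 15 mm through the slot in the strap, 40 mm from the pin, at chest (-86.5, -45, 60) mm. It moves with the lid.
- lid_tab (a point): Centre of the lid's lift tab: flat steel, 40 mm wide (y), 6 mm thick, sticks out 36 mm level from the lid's front near its left end; lid shut, its centre is at chest (-77.5, +90, 95) mm, 18 mm out from the lid's front edge. It can be pinched across its width from above and turns with the lid.
- lid_hinge (a point): Middle of the lid's hinge line at the chest's rear top edge: chest (61.5, 0, 80) mm; the hinge line runs along the chest's y.
- lid (a joint): Angle of the lid, rad: 0 = shut, 1.57 = upright, stop at 1.75. Starts shut. While the hasp lies over the staple the lid is held and lifts only about 0.02. A stiff hinge (0.45 N m; lid 0.4 kg): it stays where it is left; lifting at the tab takes about 5 N.
- tape_roll: Roll of masking tape, loose, 94 mm across, 24 mm high, lying flat to the left of the chest. Origin at the centre of its underside.
- marker: Marker pen, loose, 16 x 134 x 18 mm, lying in front of the chest. Origin at the centre of its underside, long along its y.

How it is judged:
By the outcome, as a careful person would: the job done as asked, in the order asked, and still so for the second after the job is handed in, with the robot touching nothing.
It also fails if it takes over 51 s, if anything falls off the work surface, if the arm or the gripper's body presses on something with over 40 N, if the wrist force passes 120 N, or if a joint passes its speed limit or range.

ROBOT

A 6-joint arm with a two-finger parallel gripper is mounted at the origin on a cart in front of the work surface, level with it; the furniture and walls round the work are solid. World frame = base frame: x ahead of the robot, y to its left, z up, the work surface at z = 0. Lengths are in mm, angles in rad, forces in N, time in s.
With the tool pointing down it reaches from about 350 to 775 mm from the base axis. Payload 7.3 kg.
Tool frame: the origin (TCP) lies at the very end of the fingers, on their centre line; the grasp point (between the pads) lies bot.grasp_offset behind it (bot.grasp_offset is the distance from the TCP to the grasp point, in mm); z points along the fingers, y is the line along which they close (so a half turn about z gives the same grasp; the last joint's range is limited). The gripper opens to 92 mm and grips with 3 to 60 N. Pads are 19 mm wide; open, the fingers measure 130 mm over their backs; the gripper's body (75 mm by 190 mm) begins 47 mm behind the grasp point.
Start: joints at [1.016, 0.342, 1.524, -0, 1.275, -0.146], TCP at [208.68, 481.765, 226.741] pointing down, gripper open.
Joint ranges: [-2.53, 2.53], [-0.77, 2.02], [0.04, 2.7], [-1, 4.14], [0.28, 2.66], [-3.11, 3.11]. Speed limits (rad/s): [2.57, 2.57, 3.14, 3.14, 3.14, 3.14].

INTERFACE

Orientations are given as [roll, pitch, yaw] about the fixed x, y, z axes, in that order (R = Rz(yaw) Ry(pitch) Rx(roll)).
In Python, from plant import bot gives the robot as it stands. The module is installed in compiled form; this text tells all that it offers.
- The arm moves only by the shell command python3 -m handwheel 'ROWS'. ROWS is JSON, a list of rows, each an object of numbers: "claw": the finger opening in mm, from 0 to 91.8; "dx", "dy", "dz": the shift along the tool's x, y, z in mm; "rx", "ry", "rz": the turn, a rotation vector about the tool's x, y, z in rad. A call has 1 to 10 rows; each row shifts and turns the commanded pose from where the row before left it, along the tool's axes as they then stand; what a row does not reach is not made up. A row lasts 1/10 s, in which the tool goes at most 50 mm and 8.59 degrees, less where a joint would pass 70% of its speed; a pose out of reach is approached as far as the arm can. A call is refused whole if a number of a shift passes 50 or a number of a turn 0.15, either way. A call with a gripper value outside its range is refused whole. The fingers move at their own pace and stop on an object; the grip force is fixed at half the most. Time passes only in rows, so rows that do not move let the fingers close. It gives the time, the measured TCP pose, the force and the opening at its end, in the units of the state.
- bot.get_obs(): the state, without advancing time (a new reading comes with each control period).
- bot.capture(name): name is "scene" or "top" or "wrist"; returns a dict with "frame" (420x560x3 uint8, red, green, blue), "camera_matrix" (3x3 intrinsics, pixels), "k1" (the pictures are not rectified: a ray, as slopes to the right and down, at radius r is drawn at 1 + k1 r^2 times it, then the intrinsics apply), "view" (4x4, takes a point from world to camera coordinates); the wrist camera has in their place "mount" (4x4, takes a point from camera to tool coordinates, whose origin is the TCP and whose axes are the flange's). Camera axes: x right, y down, z forward; pixel columns grow to the right and rows downward; lengths in mm; the calibration is good to about 2 mm. A picture is of the moment at which its call begins: read the wrist's pose just before it. There is no depth.
- bot.close_job(): hands the job in, once; it reports no verdict.
The state is a dict: "time": time; "joint_positions": joint angles; "dq": joint speeds; "tau": joint torques, N m; "tool_pos": TCP position; "tcp_rot": TCP orientation; "contact_force": force on the tool from outside, world axes, zero at the start; "moment": the same for the moment, N m; "grip_width": finger opening in mm.
Only numpy, scipy, OpenCV 4.12 (cv2) and the standard library are available. Lean on these libraries where they do the work, as an engineer would, in place of code of your own. Each camera call takes 0.05 s, during which the arm holds its last target. There are 200 camera calls.

## Working session

There is one attempt and no reset: what is moved stays moved. The work goes in short steps, Python scripts to look and compute and a shell command to move; the robot and the scene stay as the last step left them, time stands still between calls to the robot, and variables do not carry over. Pictures are saved under pics/ and viewed, on a budget of 10 in all, crops included, one or two more only if the job needs it, and the job is handed in when it is done.

```bash
mkdir -p pics; cat > h.py <<'E'
import numpy as np, cv2
from plant import bot
def ray(c,uv,T=None):
    K=c["camera_matrix"];k=c["k1"]
    d=np.array([(uv[0]-K[0][2])/K[0][0],(uv[1]-K[1][2])/K[1][1]])
    s=d.copy()
    for _ in range(30): s=d/(1+k*(s@s))
    V=np.linalg.inv(np.array(c["view"])) if T is None else T
    return V[:3,3], V[:3,:3]@np.array([s[0],s[1],1])
def onz(c,uv,z,T=None):
    o,d=ray(c,uv,T); return o+d*(z-o[2])/d[2]
def proj(c,p):
    q=np.array(c["view"])@np.append(p,1); s=q[:2]/q[2]; s=s*(1+c["k1"]*(s@s))
    K=np.array(c["camera_matrix"]); return s*[K[0,0],K[1,1]]+K[:2,2]
def save(c,n): cv2.imwrite("pics/"+n,c["frame"][:,:,::-1])
E
python3 - <<'E'
from h import *
import pickle
o=bot.get_obs();print(o, bot.grasp_offset)
D={}
for n in("scene","top"):
    c=bot.capture(n);D[n]=c;save(c,n+"0.png");print(n,np.linalg.inv(np.array(c["view"])).round(2),c["camera_matrix"],c["k1"])
pickle.dump(D,open("d.pkl","wb"))
E
```

```text
{'time': 0.0, 'joint_positions': array([ 1.01602509e+00,  3.42760475e-01,  1.52502158e+00, -3.32183710e-05,
        1.27540527e+00, -1.45989968e-01]), 'dq': array([ 0.00019163,  0.0012468 , -0.00079022,  0.00039345, -0.00104847,
       -0.00097645]), 'tau': array([-2.13258623e-03, -4.31236410e+01, -2.44220728e+01,  7.18446798e-02,
        5.58802695e-02, -1.16860128e-04]), 'tool_pos': array([208.44709362, 481.39504151, 226.02378439]), 'tcp_rot': array([-3.14001032e+00, -2.00553941e-04,  2.73282092e+00]), 'contact_force': array([ 0.18542632, -0.35576069,  0.63128334]), 'moment': array([-0.04420628, -0.01830995,  0.04371869]), 'grip_width': 91.40336528369168} 18.8
scene [[ 8.9000e-01 -2.1000e-01  4.0000e-01  2.3448e+02]
 [-4.5000e-01 -4.0000e-01  8.0000e-01 -5.8845e+02]
 [-1.0000e-02 -8.9000e-01 -4.5000e-01  5.7488e+02]
 [ 0.0000e+00  0.0000e+00  0.0000e+00  1.0000e+00]] [[490.79881404   0.         274.37040481]
 [  0.         490.79881404 204.0826737 ]
 [  0.           0.           1.        ]] -0.13819654644598875
top [[-1.00000e-02 -9.90000e-01  1.60000e-01  4.61980e+02]
 [-1.00000e+00  1.00000e-02 -1.00000e-02  1.07590e+02]
 [ 1.00000e-02 -1.60000e-01 -9.90000e-01  1.03328e+03]
 [ 0.00000e+00  0.00000e+00  0.00000e+00  1.00000e+00]] [[420.61833084   0.         276.62692441]
 [  0.         420.61833084 209.99604278]
 [  0.           0.           1.        ]] -0.113192575517557
```

View pics/scene0.png

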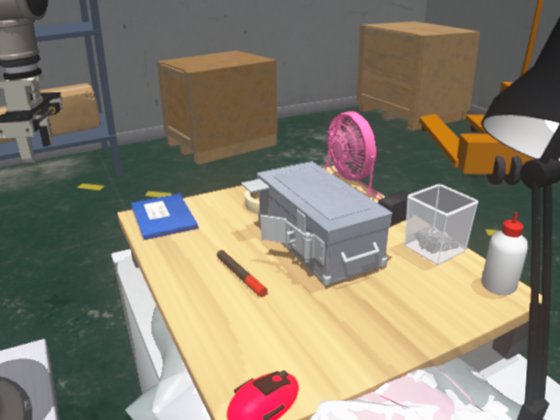

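View pics/top0.png

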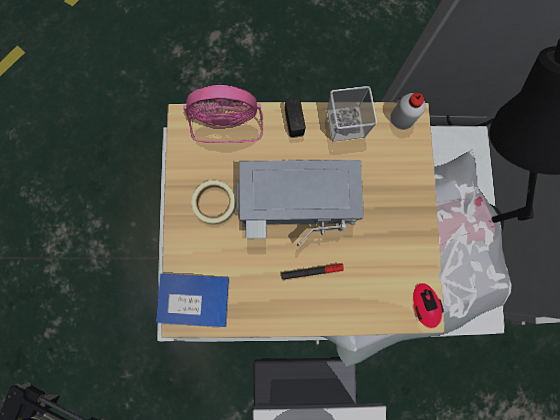

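The scene view shows the chest with the hasp shut, flare out at (275,230) and the tab at (255,187). The marker is at (240,272) and the tape at (250,200). The top view shows the lid corners at about (239,161), (361,161), (361,220) and (239,219), the tab at (257,229), the hasp's free edge at about (297,246), the tape at (213,202) and the marker at (281,274) to (344,267). The sizes of the tape and marker suggest the whole plywood top is at z = 115.

```bash
python3 - <<'E'
from h import *
import pickle
D=pickle.load(open("d.pkl","rb"));t=D["top"];s=D["scene"]
for n,uv,z in [("RL",(239,161),220),("RR",(361,161),220),("FR",(361,219),220),("FL",(239,218),220),("tab nl",(247,238),213),("tab nr",(266,238),213),("hasp top edge",(296,246),198),("tapeL",(191,202),139),("tapeR",(236,202),139),("mk1",(281,275),130),("mk2",(344,267),130)]:
    print(n,onz(t,uv,z).round(1))
f=t["frame"]; cv2.imwrite("pics/topz.png",cv2.resize(f[150:290,180:380,::-1],None,fx=4,fy=4,interpolation=cv2.INTER_CUBIC))
E
```

```text
RL [691.3 173.3 220. ]
RR [689.5 -71.6 220. ]
FR [571.9 -66.3 220. ]
FL [576.3 172.9 220. ]
tab nl [537.7 157.7 213. ]
tab nr [537.3 120.6 213. ]
hasp top edge [522.1  61.3 198. ]
tapeL [623.7 283.7 139. ]
tapeR [622.7 186.  139. ]
mk1 [465.6  90.6 130. ]
mk2 [480.7 -44.6 130. ]
```

View pics/topz.png

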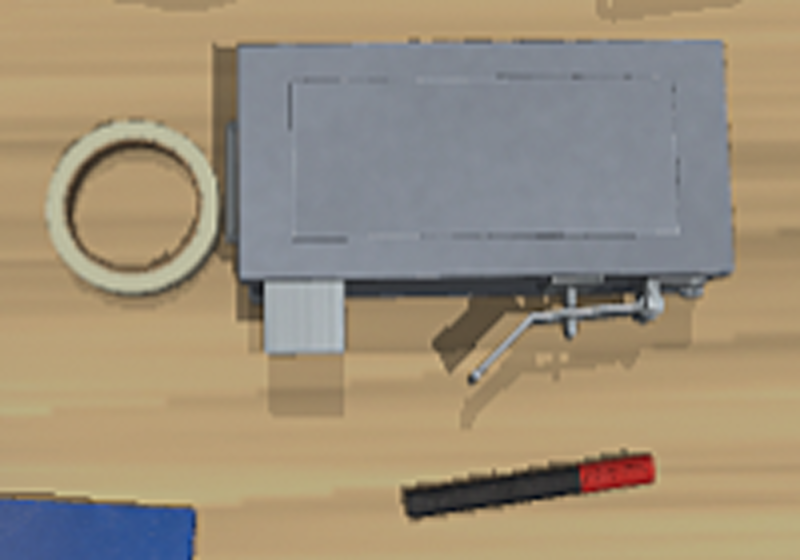

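The crop shows the lid corners at (237,44), (722,40), (733,272) and (238,277). The tab runs (265..345, 281..352), the hasp's free edge is at (473,379), the pin at (652,300), the staple tip at (569,335), and the marker runs (405..655, 455..515).

```bash
python3 - <<'E'
from h import *
import pickle
D=pickle.load(open("d.pkl","rb"));t=D["top"];s=D["scene"]
P={}
for n,uv,z in [("RL",(237,44),220),("RR",(722,40),220),("FR",(733,272),220),("FL",(238,277),220),("tabnl",(266,352),213),("tabnr",(344,352),213),("edge",(473,379),198),("pin",(652,298),198),("staple",(569,335),185),("mkA",(404,490),133),("mkA2",(412,517),133),("mkB",(655,458),133)]:
    P[n]=onz(t,(179.6+uv[0]/4,149.6+uv[1]/4),z); print(n,P[n].round(1))
# fit chest pose
L={"RL":(57.5,120),"RR":(57.5,-120),"FR":(-60,-120),"FL":(-60,120),"tabnl":(-95.5,110),"tabnr":(-95.5,70),"pin":(-71.5,-85),"staple":(-86.5,-45)}
A=np.array([L[k] for k in L]);B=np.array([P[k][:2] for k in L])
a=A-A.mean(0);b=B-B.mean(0);yaw=np.arctan2((a[:,0]*b[:,1]-a[:,1]*b[:,0]).sum(),(a*b).sum())
R=np.array([[np.cos(yaw),-np.sin(yaw)],[np.sin(yaw),np.cos(yaw)]]);tt=B.mean(0)-R@A.mean(0)
print(yaw,tt);print(((A@R.T+tt)-B).round(1))
e=R.T@(P["edge"][:2]-tt);print("edge chest",e, "angle",np.arctan2(7+85,-98+71.5)-np.arctan2(e[1]+85,e[0]+71.5))
q=lambda x,y,z:np.append(R@[x,y]+tt,115+z)
for n,p in [("edge",(-98,7,83)),("tabL",(-95.5,110,98)),("RR",(57.5,-120,105)),("FR",(-60,-120,105)),("staple",(-86.5,-45,60))]: print(n,proj(s,q(*p)).round(1))
E
```

```text
RL [692.1 173.6 220. ]
RR [692.4 -69.9 220. ]
FR [574.6 -70.  220. ]
FL [574.7 172.7 220. ]
tabnl [538.5 159.5 213. ]
tabnr [538.1 121.3 213. ]
edge [525.3  57.6 198. ]
pin [564.9 -33.2 198. ]
staple [548.1   7.6 185. ]
mkA [471.7  91.4 133. ]
mkA2 [457.4  87.4 133. ]
mkB [486.8 -42.9 133. ]
0.003959311531501091 [634.69579258  51.62140532]
[[-0.4 -1.7]
 [ 0.3  1.8]
 [ 0.6  1.4]
 [-0.4 -1.3]
 [ 0.3  1.8]
 [ 0.8 -0.1]
 [-1.4 -0.5]
 [ 0.3 -1.4]]
edge chest [-109.32582306    6.41226229] angle -0.11188896257198744
edge [264.7 212.9]
tabL [240.8 181.8]
RR [390.1 211.7]
FR [326.3 229.7]
staple [285.9 237.5]
```

```bash
python3 -m handwheel '[{"claw":0,"rz":0.15,"dz":-2},{"rz":0.15,"dz":-2},{"rz":0.15,"dz":-2},{"rz":0.15,"dz":-2},{"rz":0.15,"dz":-2},{"rz":0.15,"dz":-2},{"rz":0.15,"dz":-2},{"rz":0.15},{"rz":0.15},{"rz":0.15}]'; python3 -m handwheel '[{"rz":0.15},{"rz":0.15},{"rz":0.15},{"rz":0.15},{"rz":0.15},{"rz":0.15},{"rz":0.15},{"rz":0.15},{"rz":0.033},{"dx":0}]'
```

```text
invalid input at $[0]: expected keys claw, dx, dy, dz, rx, ry, rz
invalid input at $[0]: expected keys claw, dx, dy, dz, rx, ry, rz
```

```bash
python3 -m handwheel '[{"claw":0,"dx":0,"dy":0,"dz":-2,"rx":0,"ry":0,"rz":0.15},{"claw":0,"dx":0,"dy":0,"dz":-2,"rx":0,"ry":0,"rz":0.15},{"claw":0,"dx":0,"dy":0,"dz":-2,"rx":0,"ry":0,"rz":0.15},{"claw":0,"dx":0,"dy":0,"dz":-2,"rx":0,"ry":0,"rz":0.15},{"claw":0,"dx":0,"dy":0,"dz":-2,"rx":0,"ry":0,"rz":0.15},{"claw":0,"dx":0,"dy":0,"dz":-2,"rx":0,"ry":0,"rz":0.15},{"claw":0,"dx":0,"dy":0,"dz":-2,"rx":0,"ry":0,"rz":0.15},{"claw":0,"dx":0,"dy":0,"dz":0,"rx":0,"ry":0,"rz":0.15},{"claw":0,"dx":0,"dy":0,"dz":0,"rx":0,"ry":0,"rz":0.15},{"claw":0,"dx":0,"dy":0,"dz":0,"rx":0,"ry":0,"rz":0.15}]'; python3 -m handwheel '[{"claw":0,"dx":0,"dy":0,"dz":0,"rx":0,"ry":0,"rz":0.15},{"claw":0,"dx":0,"dy":0,"dz":0,"rx":0,"ry":0,"rz":0.15},{"claw":0,"dx":0,"dy":0,"dz":0,"rx":0,"ry":0,"rz":0.15},{"claw":0,"dx":0,"dy":0,"dz":0,"rx":0,"ry":0,"rz":0.15},{"claw":0,"dx":0,"dy":0,"dz":0,"rx":0,"ry":0,"rz":0.15},{"claw":0,"dx":0,"dy":0,"dz":0,"rx":0,"ry":0,"rz":0.15},{"claw":0,"dx":0,"dy":0,"dz":0,"rx":0,"ry":0,"rz":0.15},{"claw":0,"dx":0,"dy":0,"dz":0,"rx":0,"ry":0,"rz":0.15},{"claw":0,"dx":0,"dy":0,"dz":0,"rx":0,"ry":0,"rz":0.033}]'
```

```text
time: 1.1
tool_pos: [208.5, 481.6, 240.3]
tcp_rot: [-3.141, 0.001, 1.227]
contact_force: [0.6, 0.1, -0.3]
grip_width: 16.3
time: 2.0
tool_pos: [208.5, 481.5, 240.3]
tcp_rot: [3.141, 0.001, -0.005]
contact_force: [0.1, -0.1, -0.2]
grip_width: 0.4
```

```bash
python3 -m handwheel '[{"claw":0,"dx":31,"dy":37,"dz":0,"rx":0,"ry":0,"rz":0},{"claw":0,"dx":31,"dy":37,"dz":0,"rx":0,"ry":0,"rz":0},{"claw":0,"dx":31,"dy":37,"dz":0,"rx":0,"ry":0,"rz":0},{"claw":0,"dx":31,"dy":37,"dz":0,"rx":0,"ry":0,"rz":0},{"claw":0,"dx":31,"dy":37,"dz":0,"rx":0,"ry":0,"rz":0},{"claw":0,"dx":31,"dy":37,"dz":0,"rx":0,"ry":0,"rz":0},{"claw":0,"dx":31,"dy":37,"dz":0,"rx":0,"ry":0,"rz":0},{"claw":0,"dx":31,"dy":37,"dz":0,"rx":0,"ry":0,"rz":0},{"claw":0,"dx":31,"dy":37,"dz":0,"rx":0,"ry":0,"rz":0},{"claw":0,"dx":31,"dy":37,"dz":0,"rx":0,"ry":0,"rz":0}]'; python3 -m handwheel '[{"claw":0,"dx":32,"dy":37,"dz":0,"rx":0,"ry":0,"rz":0},{"claw":0,"dx":0,"dy":0,"dz":0,"rx":0,"ry":0,"rz":0}]'
```

```text
time: 3.0
tool_pos: [519.4, 109.9, 240.5]
tcp_rot: [-3.141, 0.001, -0.0]
contact_force: [1.3, -0.0, 1.1]
grip_width: 0.5
time: 3.2
tool_pos: [553.4, 70.0, 239.6]
tcp_rot: [3.14, -0.0, -0.006]
contact_force: [-0.3, -0.7, -0.3]
grip_width: 0.4
```

```bash
python3 - <<'E'
from h import *
c=bot.capture("wrist");save(c,"w1.png");print(np.array(c["mount"]).round(2).tolist())
E
```

```text
[[-0.0, -0.97, -0.25, 68.21], [1.0, -0.0, -0.0, 0.64], [0.0, -0.25, 0.97, -156.83], [0.0, 0.0, 0.0, 1.0]]
```

View pics/w1.png

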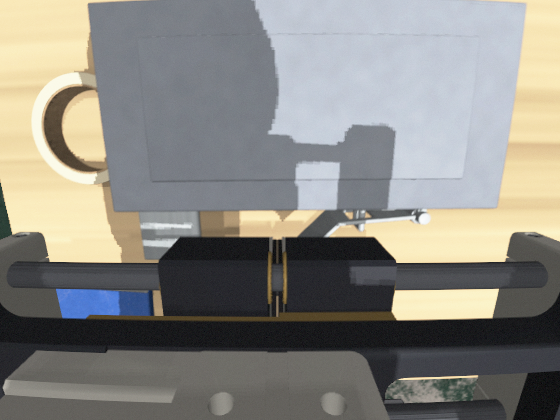

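The wrist view shows the lid front edge at row about 210 (cols 112–498), the tab at (170,230), the pin at (424,217) and the staple at (360,215). The hasp's strap and flare run to about (305,237), where the fingers start to hide them.

```bash
python3 - <<'E'
from h import *
from scipy.spatial.transform import Rotation as Ro
o=bot.get_obs();c=bot.capture("wrist");print(c["camera_matrix"],c["k1"],o["tool_pos"],o["tcp_rot"])
T=np.eye(4);T[:3,:3]=Ro.from_euler("xyz",o["tcp_rot"]).as_matrix();T[:3,3]=o["tool_pos"];T=T@np.array(c["mount"])
for n,uv,z in [("FL",(112,211),220),("FR",(498,208),220),("pin",(424,214),198),("tabR",(199,235),213),("bend top",(338,215),195),("flare",(312,237),198)]: print(n,onz(c,uv,z,T).round(1))
c["view"]=np.linalg.inv(T)
p=o["tool_pos"]
for d in [(9.5,19,0),(9.5,-19,0),(9.5,19,66),(-9.5,19,0)]: print(d,proj(c,p+np.array(d)).round())
print(proj(c,[525.5,58,198]))
E
```

```text
[[296.56889522   0.         276.84802865]
 [  0.         296.56889522 210.02202429]
 [  0.           0.           1.        ]] -0.04937516433375644 [551.58086219  72.32045243 239.55747736] [ 3.14146697e+00  1.52396744e-03 -4.38088686e-03]
FL [573.7 174.6 220. ]
FR [574.6 -68.1 220. ]
pin [564.8 -31.7 198. ]
tabR [555.3 122.8 213. ]
bend top [563.5  28.5 195. ]
flare [548.2  46.8 198. ]
(9.5, 19, 0) [242. 241.]
(9.5, -19, 0) [310. 241.]
(9.5, 19, 66) [221. 308.]
(-9.5, 19, 0) [243. 272.]
[295.86523256 266.49059527]
```

```bash
python3 -m handwheel '[{"claw":0,"dx":0,"dy":0,"dz":20,"rx":0,"ry":0,"rz":0},{"claw":0,"dx":0,"dy":0,"dz":20,"rx":0,"ry":0,"rz":0},{"claw":0,"dx":0,"dy":0,"dz":15,"rx":0,"ry":0,"rz":0},{"claw":0,"dx":0,"dy":0,"dz":13,"rx":0,"ry":0,"rz":0},{"claw":0,"dx":0,"dy":0,"dz":0,"rx":0,"ry":0,"rz":0}]'
python3 - <<'E'
from h import *
c=bot.capture("scene");cv2.imwrite("pics/s2.png",cv2.resize(c["frame"][130:310,200:420,::-1],None,fx=3,fy=3,interpolation=cv2.INTER_CUBIC))
E
```

```text
time: 3.8
tool_pos: [548.5, 76.1, 171.1]
tcp_rot: [-3.141, 0.004, 0.002]
contact_force: [-0.1, 0.7, 0.0]
grip_width: 0.6
```

View pics/s2.png

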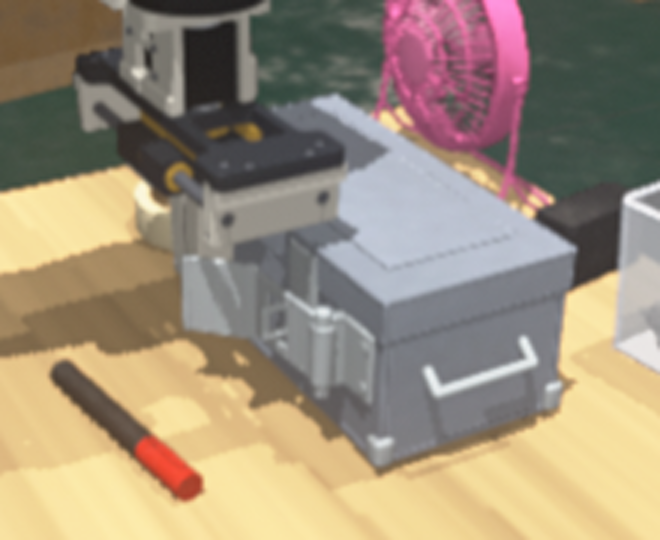

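The finger stands behind the flare (free edge at crop (185,290)) and clear of the lid. Next I sweep the hasp round about its pin.

```bash
python3 -m handwheel '[{"claw":0,"dx":0,"dy":8,"dz":0,"rx":0,"ry":0,"rz":0},{"claw":0,"dx":-13,"dy":1,"dz":0,"rx":0,"ry":0,"rz":-0.13},{"claw":0,"dx":-13,"dy":1,"dz":0,"rx":0,"ry":0,"rz":-0.13},{"claw":0,"dx":-13,"dy":1,"dz":0,"rx":0,"ry":0,"rz":-0.13},{"claw":0,"dx":-13,"dy":1,"dz":0,"rx":0,"ry":0,"rz":-0.13},{"claw":0,"dx":-13,"dy":1,"dz":0,"rx":0,"ry":0,"rz":-0.13}]'; python3 -m handwheel '[{"claw":0,"dx":-13,"dy":1,"dz":0,"rx":0,"ry":0,"rz":-0.13},{"claw":0,"dx":-13,"dy":1,"dz":0,"rx":0,"ry":0,"rz":-0.13},{"claw":0,"dx":-13,"dy":1,"dz":0,"rx":0,"ry":0,"rz":-0.13},{"claw":0,"dx":-13,"dy":1,"dz":0,"rx":0,"ry":0,"rz":-0.13},{"claw":0,"dx":-13,"dy":1,"dz":0,"rx":0,"ry":0,"rz":-0.13},{"claw":0,"dx":-13,"dy":1,"dz":0,"rx":0,"ry":0,"rz":-0.13}]'
```

```text
time: 4.45
tool_pos: [490.2, 45.4, 173.9]
tcp_rot: [3.14, -0.002, 0.656]
contact_force: [0.8, 0.3, -0.2]
grip_width: 0.6
time: 5.05
tool_pos: [452.3, -21.2, 173.9]
tcp_rot: [3.139, -0.0, 1.436]
contact_force: [0.4, 1.1, -0.3]
grip_width: 0.2
```

```bash
python3 - <<'E'
from h import *
print(bot.get_obs()["tool_pos"])
c=bot.capture("scene");d=bot.capture("top")
a=cv2.resize(c["frame"][130:310,200:420,::-1],(400,327));b=cv2.resize(d["frame"][150:290,180:380,::-1],(400,280))
cv2.imwrite("pics/s3.png",np.vstack([a,b])[:600])
E
```

```text
[452.30474792 -21.2438104  173.87516409]
```

View pics/s3.png

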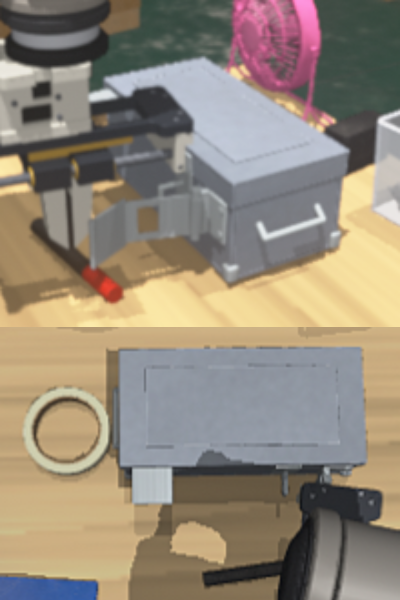

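The hasp is off the staple and points nearly straight out (scene crop: free edge at (92,240)). The marker has not moved. I continue round, closing in on the pin a little.

```bash
python3 -m handwheel '[{"claw":0,"dx":-5,"dy":10,"dz":0,"rx":0,"ry":0,"rz":-0.05},{"claw":0,"dx":-13,"dy":3,"dz":0,"rx":0,"ry":0,"rz":-0.13},{"claw":0,"dx":-13,"dy":2,"dz":0,"rx":0,"ry":0,"rz":-0.13},{"claw":0,"dx":-13,"dy":2,"dz":0,"rx":0,"ry":0,"rz":-0.13},{"claw":0,"dx":-13,"dy":2,"dz":0,"rx":0,"ry":0,"rz":-0.13},{"claw":0,"dx":-13,"dy":2,"dz":0,"rx":0,"ry":0,"rz":-0.13},{"claw":0,"dx":-13,"dy":2,"dz":0,"rx":0,"ry":0,"rz":-0.13},{"claw":0,"dx":0,"dy":0,"dz":0,"rx":0,"ry":0,"rz":0}]'
```

```text
time: 5.95
tool_pos: [492.3, -99.2, 173.1]
tcp_rot: [3.141, 0.001, 2.257]
contact_force: [0.3, -0.6, -0.3]
grip_width: 0.5
```

```bash
python3 -m handwheel '[{"claw":0,"dx":15,"dy":0,"dz":0,"rx":0,"ry":0,"rz":0},{"claw":0,"dx":0,"dy":0,"dz":-35,"rx":0,"ry":0,"rz":0},{"claw":0,"dx":0,"dy":0,"dz":-35,"rx":0,"ry":0,"rz":0},{"claw":10,"dx":0,"dy":0,"dz":-30,"rx":0,"ry":0,"rz":-0.14},{"claw":70,"dx":0,"dy":0,"dz":0,"rx":0,"ry":0,"rz":-0.145},{"claw":70,"dx":0,"dy":0,"dz":0,"rx":0,"ry":0,"rz":-0.15},{"claw":70,"dx":0,"dy":0,"dz":0,"rx":0,"ry":0,"rz":-0.15},{"claw":70,"dx":0,"dy":0,"dz":0,"rx":0,"ry":0,"rz":-0.15},{"claw":70,"dx":0,"dy":0,"dz":0,"rx":0,"ry":0,"rz":-0.15},{"claw":70,"dx":0,"dy":0,"dz":0,"rx":0,"ry":0,"rz":0}]'
```

```text
time: 6.95
tool_pos: [481.8, -86.1, 273.1]
tcp_rot: [3.141, 0.001, 3.141]
contact_force: [-0.4, -0.7, 0.2]
grip_width: 51.9
```

```bash
python3 -m handwheel '[{"claw":70,"dx":-14,"dy":46,"dz":0,"rx":0,"ry":0,"rz":0},{"claw":70,"dx":-14,"dy":46,"dz":0,"rx":0,"ry":0,"rz":0},{"claw":70,"dx":-14,"dy":46,"dz":0,"rx":0,"ry":0,"rz":0},{"claw":70,"dx":-14,"dy":46,"dz":0,"rx":0,"ry":0,"rz":0},{"claw":70,"dx":-13,"dy":44,"dz":0,"rx":0,"ry":0,"rz":0},{"claw":70,"dx":0,"dy":0,"dz":0,"rx":0,"ry":0,"rz":0}]'
python3 - <<'E'
from h import *
from scipy.spatial.transform import Rotation as Ro
P=[bot.get_obs()]
c=bot.capture("wrist");d=bot.capture("top")
o=bot.get_obs();print(P[0]["tool_pos"],o["tool_pos"],o["tcp_rot"],o["joint_positions"])
cv2.imwrite("pics/s4.png",np.hstack([cv2.resize(c["frame"][:,:,::-1],(400,300)),cv2.resize(d["frame"][150:290,180:380,::-1],(400,280))[:280] if 0 else cv2.copyMakeBorder(cv2.resize(d["frame"][150:290,180:380,::-1],(400,280)),0,20,0,0,0)]))
E
```

```text
time: 7.55
tool_pos: [550.3, 146.9, 272.4]
tcp_rot: [3.139, 0.0, -3.141]
contact_force: [-0.3, -0.2, -0.2]
grip_width: 69.9
[550.33044327 146.93323786 272.42742441] [549.76500377 142.65039257 272.49034918] [-3.14142868e+00 -4.25724820e-04  3.14140270e+00] [ 1.19016867e-01  3.92904840e-01  1.32043982e+00 -1.13325220e-04
  1.42869020e+00 -1.45157346e+00]
```

View pics/s4.png

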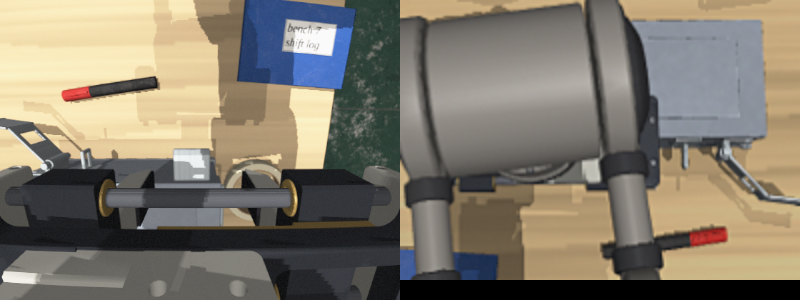

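The wrist half shows the tab between the open fingers at (174–217, 148–180). The top half shows the hasp swung well round to the right-front, and the marker still in place. I go down on the tab.

```bash
python3 -m handwheel '[{"claw":70,"dx":2,"dy":0,"dz":20,"rx":0,"ry":0,"rz":0},{"claw":70,"dx":0,"dy":0,"dz":20,"rx":0,"ry":0,"rz":0},{"claw":70,"dx":0,"dy":0,"dz":18,"rx":0,"ry":0,"rz":0},{"claw":70,"dx":0,"dy":0,"dz":14,"rx":0,"ry":0,"rz":0},{"claw":70,"dx":0,"dy":0,"dz":0,"rx":0,"ry":0,"rz":0},{"claw":30,"dx":0,"dy":0,"dz":0,"rx":0,"ry":0,"rz":0},{"claw":30,"dx":0,"dy":0,"dz":0,"rx":0,"ry":0,"rz":0},{"claw":30,"dx":0,"dy":0,"dz":0,"rx":0,"ry":0,"rz":0},{"claw":30,"dx":0,"dy":0,"dz":0,"rx":0,"ry":0,"rz":0},{"claw":30,"dx":0,"dy":0,"dz":0,"rx":0,"ry":0,"rz":0}]'
python3 -m handwheel '[{"claw":30,"dx":0,"dy":0,"dz":0,"rx":0,"ry":0,"rz":0},{"claw":30,"dx":0,"dy":0,"dz":0,"rx":0,"ry":0,"rz":0}]'
```

```text
time: 8.65
tool_pos: [548.4, 140.7, 201.3]
tcp_rot: [-3.14, 0.001, -3.139]
contact_force: [-0.7, -4.7, 2.8]
grip_width: 39.2
time: 8.85
tool_pos: [548.4, 140.7, 201.2]
tcp_rot: [-3.141, 0.001, -3.139]
contact_force: [-0.2, -5.8, 4.8]
grip_width: 39.3
```

```bash
python3 -c "
import numpy as np
f=np.arange(0,1.51,.1)+.101
x=-148.8*np.cos(f);z=148.8*np.sin(f)
print(np.c_[f[1:]-.101,-np.diff(x),-np.diff(z),x[1:]+696.2,z[1:]+185].round(1))"
```

```text
[[ 1.000e-01 -2.200e+00 -1.470e+01  5.504e+02  2.147e+02]
 [ 2.000e-01 -3.700e+00 -1.440e+01  5.541e+02  2.291e+02]
 [ 3.000e-01 -5.100e+00 -1.400e+01  5.592e+02  2.431e+02]
 [ 4.000e-01 -6.500e+00 -1.340e+01  5.657e+02  2.565e+02]
 [ 5.000e-01 -7.800e+00 -1.270e+01  5.735e+02  2.691e+02]
 [ 6.000e-01 -9.000e+00 -1.180e+01  5.825e+02  2.810e+02]
 [ 7.000e-01 -1.010e+01 -1.090e+01  5.926e+02  2.918e+02]
 [ 8.000e-01 -1.120e+01 -9.800e+00  6.038e+02  3.017e+02]
 [ 9.000e-01 -1.210e+01 -8.600e+00  6.159e+02  3.103e+02]
 [ 1.000e+00 -1.290e+01 -7.400e+00  6.288e+02  3.177e+02]
 [ 1.100e+00 -1.360e+01 -6.100e+00  6.424e+02  3.237e+02]
 [ 1.200e+00 -1.410e+01 -4.700e+00  6.565e+02  3.284e+02]
 [ 1.300e+00 -1.450e+01 -3.200e+00  6.711e+02  3.317e+02]
 [ 1.400e+00 -1.480e+01 -1.800e+00  6.858e+02  3.334e+02]
 [ 1.500e+00 -1.490e+01 -3.000e-01  7.007e+02  3.337e+02]]
```

```bash
python3 -m handwheel '[{"claw":30,"dx":-1,"dy":0,"dz":-7,"rx":0,"ry":0,"rz":0},{"claw":30,"dx":-1,"dy":0,"dz":-8,"rx":0,"ry":0,"rz":0},{"claw":30,"dx":-4,"dy":0,"dz":-14,"rx":0,"ry":0,"rz":0}]'; python3 -m handwheel '[{"claw":30,"dx":-5,"dy":0,"dz":-14,"rx":0,"ry":0,"rz":0},{"claw":30,"dx":-6.5,"dy":0,"dz":-13.5,"rx":0,"ry":0,"rz":0},{"claw":30,"dx":-8,"dy":0,"dz":-12.5,"rx":0,"ry":0,"rz":0}]'
```

```text
time: 9.15
tool_pos: [553.2, 140.7, 227.6]
tcp_rot: [-3.14, -0.005, -3.139]
contact_force: [1.2, -4.5, -7.6]
grip_width: 39.3
time: 9.45
tool_pos: [572.2, 140.8, 268.2]
tcp_rot: [-3.14, -0.006, -3.139]
contact_force: [-1.2, -5.4, -6.4]
grip_width: 39.7
```

Forces are low and the grip is holding, so I continue.

```bash
python3 -m handwheel '[{"claw":30,"dx":-9,"dy":0,"dz":-12,"rx":0,"ry":0,"rz":0},{"claw":30,"dx":-10,"dy":0,"dz":-11,"rx":0,"ry":0,"rz":0},{"claw":30,"dx":-11,"dy":0,"dz":-10,"rx":0,"ry":0,"rz":0},{"claw":30,"dx":-12,"dy":0,"dz":-8.5,"rx":0,"ry":0,"rz":0}]'; python3 -m handwheel '[{"claw":30,"dx":-13,"dy":0,"dz":-7.5,"rx":0,"ry":0,"rz":0},{"claw":30,"dx":-13.5,"dy":0,"dz":-6,"rx":0,"ry":0,"rz":0},{"claw":30,"dx":0,"dy":0,"dz":0,"rx":0,"ry":0,"rz":0}]'
python3 - <<'E'
from h import *
print(bot.get_obs()["joint_positions"])
c=bot.capture("scene");cv2.imwrite("pics/s5.png",c["frame"][60:310,150:450,::-1])
E
```

```text
time: 9.85
tool_pos: [614.4, 140.9, 309.9]
tcp_rot: [-3.14, -0.006, -3.139]
contact_force: [-3.5, -5.1, -4.8]
grip_width: 39.3
time: 10.15
tool_pos: [642.9, 141.0, 324.7]
tcp_rot: [-3.141, -0.0, -3.139]
contact_force: [-0.6, -4.5, 4.4]
grip_width: 39.4
[ 9.98587389e-02  5.66098272e-01  9.02118380e-01 -5.86958777e-04
  1.67377362e+00 -1.47344312e+00]
```

View pics/s5.png

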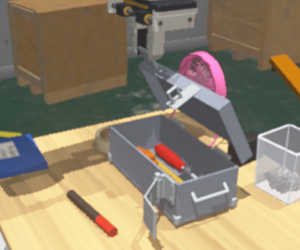

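The lid is up at about 1.1 rad, with the tab in the fingers at (150,55). The hasp hangs open at (150,205) and the marker is untouched. I carry on to about 1.5.

```bash
python3 -m handwheel '[{"claw":30,"dx":-14,"dy":0,"dz":-4.5,"rx":0,"ry":0,"rz":0},{"claw":30,"dx":-14.5,"dy":0,"dz":-3,"rx":0,"ry":0,"rz":0}]'; python3 -m handwheel '[{"claw":30,"dx":-15,"dy":0,"dz":-2,"rx":0,"ry":0,"rz":0},{"claw":30,"dx":-12,"dy":0,"dz":0,"rx":0,"ry":0,"rz":0},{"claw":30,"dx":0,"dy":0,"dz":0,"rx":0,"ry":0,"rz":0}]'
```

```text
time: 10.4
tool_pos: [669.3, 141.1, 332.5]
tcp_rot: [-3.14, -0.003, -3.139]
contact_force: [-5.5, -5.5, 2.6]
grip_width: 39.7
time: 10.7
tool_pos: [698.8, 141.2, 335.5]
tcp_rot: [-3.141, 0.004, -3.139]
contact_force: [2.8, -5.2, 6.2]
grip_width: 39.7
```

```bash
python3 -m handwheel '[{"claw":75,"dx":0,"dy":0,"dz":0,"rx":0,"ry":0,"rz":0},{"claw":75,"dx":0,"dy":0,"dz":0,"rx":0,"ry":0,"rz":0},{"claw":75,"dx":0,"dy":0,"dz":0,"rx":0,"ry":0,"rz":0},{"claw":75,"dx":0,"dy":0,"dz":0,"rx":0,"ry":0,"rz":0},{"claw":75,"dx":0,"dy":0,"dz":-15,"rx":0,"ry":0,"rz":0},{"claw":75,"dx":0,"dy":0,"dz":-20,"rx":0,"ry":0,"rz":0},{"claw":75,"dx":0,"dy":0,"dz":-20,"rx":0,"ry":0,"rz":0}]'
```

```text
time: 11.4
tool_pos: [697.3, 142.1, 389.7]
tcp_rot: [3.141, -0.001, -3.138]
contact_force: [1.3, -0.2, -0.3]
grip_width: 74.7
```

Released and clear. I now retreat toward the robot and check.

```bash
python3 -m handwheel '[{"claw":75,"dx":30,"dy":20,"dz":-5,"rx":0,"ry":0,"rz":0},{"claw":75,"dx":40,"dy":25,"dz":0,"rx":0,"ry":0,"rz":0},{"claw":75,"dx":40,"dy":25,"dz":0,"rx":0,"ry":0,"rz":0},{"claw":75,"dx":40,"dy":25,"dz":0,"rx":0,"ry":0,"rz":0},{"claw":75,"dx":40,"dy":25,"dz":0,"rx":0,"ry":0,"rz":0},{"claw":75,"dx":40,"dy":25,"dz":0,"rx":0,"ry":0,"rz":0},{"claw":75,"dx":20,"dy":40,"dz":0,"rx":0,"ry":0,"rz":0},{"claw":75,"dx":20,"dy":40,"dz":0,"rx":0,"ry":0,"rz":0},{"claw":75,"dx":0,"dy":0,"dz":0,"rx":0,"ry":0,"rz":0},{"claw":75,"dx":0,"dy":0,"dz":0,"rx":0,"ry":0,"rz":0}]'
python3 - <<'E'
from h import *
c=bot.capture("scene");d=bot.capture("top")
cv2.imwrite("pics/s6.png",np.hstack([c["frame"][60:340,150:450,::-1],cv2.resize(d["frame"][130:290,180:400,::-1],(385,280))]))
E
```

```text
time: 12.4
tool_pos: [426.2, 366.6, 394.1]
tcp_rot: [-3.141, -0.0, -3.136]
contact_force: [-0.0, -0.4, -0.1]
grip_width: 75.1
```

View pics/s6.png

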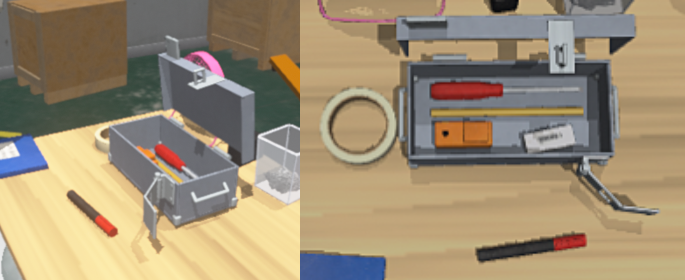

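The lid stands upright and the hasp points outward and to the right. The tape (centre about (214,200) in the full picture) and the marker (left end about (281,276)) are where they started.

```bash
python3 -c "
from plant import bot
print(bot.close_job())"
```

```text
the job is handed in; nothing more can be done
None
```

The chest is open and the job is handed in, finished at about 12.5 s of the 51 s allowed.

- **Hasp:** I swung it off the staple and round with the closed fingers, to about 2.3 rad by the tool's path. The pictures show it pointing well past straight out.
- **Lid:** I then pinched the tab (opening read 39 mm on the 40 mm tab) and raised the lid to about 1.5 rad. I released it, and it is still standing open in the last picture.
- **Last checks:** The tape and marker are within 1–2 pixels of where they started in the top view. Contact force stayed under about 10 N in every reading, and the gripper was clear of everything.
- **Disagreements:**
  - The tool position readings scattered by up to about 4 mm.
  - Partway through the swing the finger had drifted about 12 mm farther from the pin than planned, close to the flare's edge. I brought it back in before going on.
- **Not measured:** The hasp and lid angles come from the tool's path and the pictures, not a direct reading.

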